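Find the jar lid that rocks and press it home

TASK

One of the four clip-on jar lids in the wooden tray is not clipped home. Press the lids lightly near the edge, half-way between their two steel clips, until you find the one that rocks, then press that lid down firmly in its middle until it sits fully home and level. Do not bear down hard on the lids that are firm, do not pull up or lift anything, and leave the bowl, pestle, colander and ladle where they stand.

Things in the scene. Friction and masses are not known exactly. Their poses are not given: they have to be found in the camera images.
- tray: low tray of pale wood, 112 (x) by 432 (y) mm, 34 mm high, fixed. Four alike clear jars stand fixed in its bays, in a row along its y axis, 105 mm apart. Origin: centre of its underside, on the shelf; x axis across the row, away from the robot. Lid tops lie 118 mm above the shelf, give or take 3 mm: the jars differ in height, so height and looks do not tell the loose lid; it may be in any bay
- place_1 (a point): middle of the lid top in the bay at the tray's +y end (left end seen from the robot), fixed to the tray; the lid may be 1.5 mm off it sideways, 3 mm in height. Every lid is a white disc 84 mm across, flat on top, with two steel clips, 20 mm wide, on its edge: one at the tray's -x side, facing the robot, one at the +x side, reaching 48 mm out from the middle
- place_2 (a point): the same for the second bay from the tray's +y end
- place_3 (a point): the same for the third bay from the tray's +y end
- place_4 (a point): the same for the bay at the tray's -y end
- loose_lid (a joint): downward travel in m of the loose lid, wherever it is: -0.0005 to 0.0005 at the start, when it rests about 4 mm high on its clips; 0.004 when fully home on the jar's rim; negative if pulled up. Pressed in the middle with 18 to 23 N it slides down on to the rim and stays there, level, no longer rocking. Pressing near its edge does not seat it
- loose_lid_rock (a joint): tilt in rad of the loose lid, a seesaw about the line through its two clips: 0 level, about 0.1 or -0.1 rocked right over (positive: tray's +y side up). About 3 N on its top, 25 to 35 mm from the middle on the tray's +y or -y side, tips that side down some 2 to 3 mm until it meets the rim; it springs level again when let go
- firm_lid_1 (a joint): downward travel in m of one of the three firm lids (not telling its bay). A firm lid is home on its springy sealing ring: pressed anywhere it gives about 1 mm for every 6 N (0.001 here) and springs back; more than about 15 N is too hard. 0 at rest, negative if pulled up
- firm_lid_2 (a joint): the same for the second firm lid
- firm_lid_3 (a joint): the same for the third firm lid
- bowl: small white ceramic bowl standing upside down, 120 mm across, 56 mm high, loose, on the robot's side of the tray. Origin: centre of its underside
- pestle: wooden pestle standing upright on its thick end, 52 mm across, 162 mm high, loose, on the robot's side of the tray. Origin: centre of its foot
- colander: blue enamel colander, 220 mm across its rim, 100 mm high, two loop handles, loose, beyond the +y end of the tray. Origin: centre of its underside
- ladle: stainless steel ladle lying on the shelf behind the tray, bowl 86 mm across, 330 mm long, below 50 mm high, loose. Origin: underside of its bowl, the handle runs along its +y axis

How it is judged:
By the outcome, as a careful person would: the job done as asked, in the order asked, and still so for the second after the job is handed in, with the robot touching nothing.
It also fails if it takes over 58 s, if anything falls off the work surface, if the arm or the gripper's body presses on something with over 40 N, if the wrist force passes 120 N, or if a joint passes its speed limit or range.

ROBOT

A 7-joint arm with a two-finger parallel gripper is mounted at the origin on the work surface. World frame = base frame: x ahead of the robot, y to its left, z up, the work surface at z = 0. Lengths are in m, angles in rad, forces in N, time in s.
With the tool pointing down it reaches from about 0.4 to 0.9 m from the base axis. Payload 5.5 kg.
Tool frame: the origin (TCP) lies between the finger pads; the fingertips stand 25 mm ahead of it and the grasp point (between the pads) lies 6 mm ahead of it; y points along the fingers, x is the direction in which the jaws open and shut, and the axes are right-handed (so a half turn about y gives the same grasp; the last joint's range is limited). The gripper opens to 85 mm and grips with 20 to 120 N. Pads are 22 mm wide; open, the fingers measure 114 mm over their backs; the gripper's body (76 mm by 85 mm) begins 54 mm behind the grasp point. The pads swing forward as they close: fully open they stand 13 mm farther back than shut.
Start: joints at [1.55, 0.501, -0.427, 1.55, 0.221, 1.138, -0.21], TCP at [0.182, -0.624, 0.223] pointing down, gripper open.
Joint ranges: [-2.88, 2.88], [-0.31, 2.03], [-1.54, 1.56], [0.2, 2.42], [-1.41, 4.55], [0.19, 2.02], [-2.57, 2.57]. Speed limits (rad/s): [2.57, 2.57, 3.14, 3.14, 3.14, 3.14, 3.14].

INTERFACE

Orientations are given as a unit quaternion [x, y, z, w].
In Python, from station import robot gives the robot as it stands.
- The arm moves only by the tool send_rows, never from a script. Its argument "moves" is a list of rows, each a list of 7 numbers: the shift along the tool's x, y, z as a fraction of full scale, then the turn, a rotation vector about the tool's x, y, z as a fraction of full scale, then the closure, from -1 (fully open) to 1 (shut). In form: [[dx, dy, dz, wx, wy, wz, hand], ...]. A call has 1 to 5 rows; each row is the pose to reach, as a shift and turn from the pose measured when the call began, along the tool's axes at that moment; what a row does not reach only later rows make up. Full scale, the value 1, is 0.3 m for a shift and 90 degrees for a turn. A row lasts 1/10 s, in which the tool goes at most 50 mm and 8.59 degrees, less where a joint would pass 70% of its speed; a pose out of reach is approached as far as the arm can. A call with a number of a shift or a turn outside -1 to 1 is refused whole. A call with a gripper value outside its range is refused whole. The fingers move at their own pace and stop on an object; the grip force is fixed at half the most. Time passes only in rows, so rows that repeat a pose let the fingers close. It gives the time, the measured TCP pose, the force and the opening at its end, in the units of the state.
- robot.sense(): the state, without advancing time (a new reading comes with each control period).
- robot.grab_frame(name): name is "scene" or "side" or "wrist"; returns the picture (400x640x3 uint8, red, green, blue); there is no depth.
- robot.camera_params(name): a dict with "fx", "fy", "cx", "cy" (pixels), "rvec" (rotation vector, rad) and "tvec" (3), from world to camera coordinates, as OpenCV has them; the wrist camera has in their place "T_tool_cam" (4x4, takes a point from camera to tool coordinates, whose origin is the TCP and whose axes are the tool frame's). Camera axes: x right, y down, z forward; pixel columns grow to the right and rows downward; lengths in m; the calibration is good to about 2 mm. A picture is of the moment at which its call begins: read the wrist's pose just before it. camera_params takes no time and is no camera call.
- robot.sign_off(): hands the job in, once; it reports no verdict.
Trained networks look in the newest picture that a camera, given by its name, has taken for a name from the list of things; names that differ only in an ending like _2 or _b are one class to them, and where a whole thing is asked for, a point or a joint stands for the part that bears it (a point fixed in the world has none). Each returns a list of dicts, best first, with "conf" (0 to 1); they miss things now and then, are a little off and sometimes report something else, mostly with a low value. They report only what shows in the picture. A call takes as long as a camera call.
- robot.look_for(name, camera): "point" ([x, y, z] in m, in the coordinates of the camera as it stood for that picture, good to about 4 mm: the middle of the surface that is visible of it).
- robot.cut_out(name, camera): "pixels" (400x640 bool, what is visible of it).
The state is a dict: "t": time; "q": joint angles; "qd": joint speeds; "joint_torque": joint torques, N m; "tool_pos": TCP position; "orientation": TCP orientation; "wrist_force": force on the tool from outside, world axes, zero at the start; "moment": the same for the moment, N m; "opening": finger opening in m.
Only numpy, scipy, OpenCV 4.12 (cv2) and the standard library are available. Lean on these libraries where they do the work, as an engineer would, in place of code of your own. Each camera call takes 0.05 s, during which the arm holds its last target.

## Working session

There is one attempt and no reset: what is moved stays moved. The work goes in short steps, Python scripts to look and compute and a tool call to move; the robot and the scene stay as the last step left them, time stands still between calls to the robot, and variables do not carry over. Pictures are saved under pics/ and viewed, and the job is handed in when it is done.

Besides the shell and the picture viewer there is one more tool, called as name([rows], argument=value, ...), one row to a line, values as JSON. send_rows: Moves the arm, as the interface text tells. Shift numbers are shares of 0.3 m and turn numbers shares of 90 degrees, none past 1 either way. Its arguments: {"type":"object","properties":{"moves":{"type":"array","items":{"type":"array","items":{"type":"number","minimum":-1,"maximum":1}}}},"required":["moves"]}

```bash
mkdir -p pics; ls; python3 - <<'E'
from station import robot
import cv2
s=robot.sense();print(s)
for n in ["scene","side","wrist"]:
    cv2.imwrite(f"pics/{n}0.png",robot.grab_frame(n)[:,:,::-1]); print(n,robot.camera_params(n))
E
```

```text
pics
{'t': 0.0, 'q': array([ 1.55022016,  0.50182299, -0.42679487,  1.55145758,  0.22081191,
        1.13829956, -0.21031251]), 'qd': array([-7.93621499e-04, -6.04431104e-04, -4.61874484e-05,  7.08510620e-04,
        9.91858181e-04, -1.12849912e-03, -1.71982412e-03]), 'joint_torque': array([ 6.63997071e-04, -5.69517660e+01, -5.81531793e+00, -2.80934304e+01,
        1.06371398e-02,  1.19328641e-02, -3.48189496e-05]), 'tool_pos': array([ 0.18174559, -0.62333346,  0.22167213]), 'orientation': array([-0.56526941,  0.42478877, -0.42371968,  0.56611539]), 'wrist_force': array([ 0.12308271,  0.99714518, -0.10426971]), 'moment': array([-0.00568736,  0.00194634, -0.00620634]), 'opening': 0.08506202435932828}
scene {'fx': 474.20464757069686, 'fy': 474.20464757069686, 'cx': 322.5277153163743, 'cy': 204.54828011654052, 'rvec': array([ 1.07648115,  2.27923763, -1.10006186]), 'tvec': array([ 0.26078881, -0.24423167,  1.46340845])}
side {'fx': 373.6749086582928, 'fy': 373.6749086582928, 'cx': 317.63394585096484, 'cy': 203.93155554149598, 'rvec': array([ 0.2072722 , -2.59924156,  1.55014208]), 'tvec': array([0.59677214, 0.06452737, 0.94995963])}
wrist {'fx': 282.97595201202853, 'fy': 282.97595201202853, 'cx': 322.713019096056, 'cy': 195.6582777146914, 'T_tool_cam': array([[ 9.99999980e-01, -1.51276425e-04, -1.28520424e-04,
         2.12433827e-04],
       [ 7.31829686e-05, -3.20878457e-01,  9.47120378e-01,
        -1.50517427e-01],
       [-1.84516420e-04, -9.47120369e-01, -3.20878440e-01,
         8.22565752e-02],
       [ 0.00000000e+00,  0.00000000e+00,  0.00000000e+00,
         1.00000000e+00]])}
```

View pictures.

View pics/scene0.png

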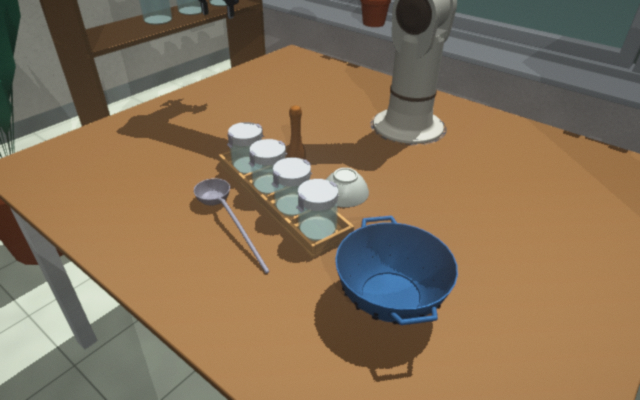

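View pics/side0.png

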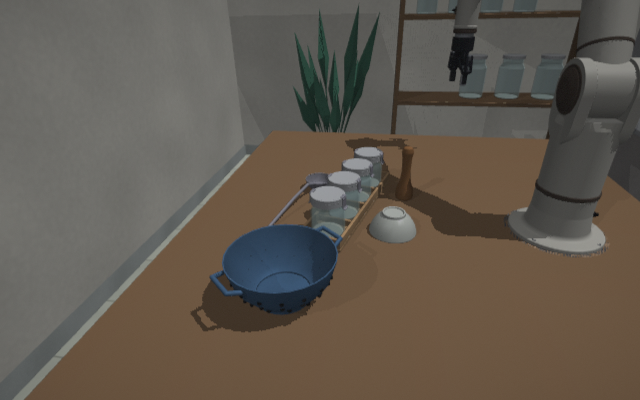

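View pics/wrist0.png

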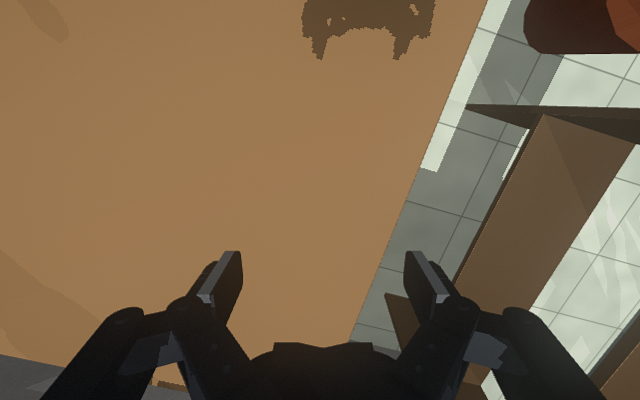

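```bash
cat > h.py <<'E'
from station import robot
import numpy as np, cv2
from scipy.spatial.transform import Rotation as R
def world(p,cam,s=None):
    c=robot.camera_params(cam)
    if cam=="wrist":
        q=c["T_tool_cam"]@np.append(p,1); return R.from_quat(s["orientation"]).apply(q[:3])+s["tool_pos"]
    M=R.from_rotvec(c["rvec"]).as_matrix(); return M.T@(np.array(p)-c["tvec"])
E
python3 - <<'E'
from h import *
s=robot.sense()
print(R.from_quat(s["orientation"]).as_matrix().round(3))
for cam in ["scene","side"]:
    for n in ["tray","place_1","firm_lid_1","loose_lid","bowl","pestle","colander","ladle"]:
        try:
            for d in robot.look_for(n,cam)[:5]: print(cam,n,round(d["conf"],2),world(d["point"],cam).round(4))
        except Exception as e: print(cam,n,e)
print(robot.sense()["t"])
E
```

```text
[[ 0.28  -0.     0.96 ]
 [-0.96   0.001  0.28 ]
 [-0.001 -1.     0.   ]]
scene tray 0.89 [0.5731 0.0459 0.0251]
scene place_1 0.7 [0.5765 0.048  0.0256]
scene firm_lid_1 0.74 [0.5748 0.1112 0.1167]
scene firm_lid_1 0.62 [ 0.4948 -0.1881  0.1162]
scene firm_lid_1 0.59 [0.5458 0.0149 0.1185]
scene loose_lid 0.87 [ 0.5219 -0.0845  0.1168]
scene bowl 0.62 [0.42   0.0887 0.0369]
scene bowl 0.53 [0.5844 0.3222 0.0535]
scene pestle 0.92 [ 0.3808 -0.1156  0.0784]
scene pestle 0.45 [ 0.6464 -0.1561  0.0223]
scene colander 0.59 [0.584  0.3209 0.056 ]
scene ladle 0.88 [ 0.6469 -0.1556  0.0242]
side place_1 0.64 [0.4892 0.0286 0.028 ]
side firm_lid_1 0.96 [0.556  0.1213 0.1192]
side firm_lid_1 0.92 [ 0.4735 -0.1856  0.115 ]
side firm_lid_1 0.86 [0.5266 0.0178 0.1154]
side loose_lid 0.57 [ 0.503  -0.0799  0.1189]
side bowl 0.62 [0.4016 0.0916 0.0399]
side pestle 0.45 [ 0.4994 -0.0772  0.1196]
side pestle 0.22 [ 0.6513 -0.1303  0.026 ]
side colander 0.95 [0.6279 0.2957 0.0578]
side ladle 0.97 [ 0.6525 -0.1309  0.0235]
0.95
```

send_rows([
  [-0.56, -0.33, 0.69, 0, 0, 0, 1],
  [-0.56, -0.33, 0.69, 0, 0, 0, 1],
  [-0.56, -0.33, 0.69, 0, 0, 0, 1],
  [-0.56, -0.33, 0.69, 0, 0, 0, 1],
  [-0.56, -0.33, 0.69, 0, 0, 0, 1],
])

```text
t: 1.45
tool_pos: [0.3163, -0.4295, 0.3106]
orientation: [0.566, -0.424, 0.424, -0.566]
wrist_force: [0.4, -0.9, -0.5]
opening: 0.0121
```

send_rows([
  [-0.65, -0.03, 0.47, 0, 0, 0, 1],
  [-0.65, -0.03, 0.47, 0, 0, 0, 1],
  [-0.65, -0.03, 0.47, 0, 0, 0, 1],
  [-0.65, -0.03, 0.47, 0, 0, 0, 1],
  [-0.65, -0.03, 0.47, 0, 0, 0, 1],
])

```text
t: 1.95
tool_pos: [0.3977, -0.2001, 0.32]
orientation: [0.566, -0.423, 0.424, -0.566]
wrist_force: [0.9, -0.4, 0.1]
opening: -0.0001
```

send_rows([
  [-0.4, 0, 0.28, 0, 0, 0, 1],
  [-0.4, 0, 0.28, 0, 0, 0, 1],
  [-0.4, 0, 0.28, 0, 0, 0, 1],
  [-0.4, 0, 0.28, 0, 0, 0, 1],
  [-0.4, 0, 0.28, 0, 0, 0, 1],
])

```text
t: 2.45
tool_pos: [0.4447, -0.0602, 0.32]
orientation: [0.567, -0.422, 0.424, -0.566]
wrist_force: [-0.5, -0.7, -0.1]
opening: 0.0003
```

```bash
python3 - <<'E'
from h import *
s=robot.sense();print(s["tool_pos"],s["t"],s["wrist_force"])
cv2.imwrite("pics/wrist1.png",robot.grab_frame("wrist")[:,:,::-1])
for n in ["firm_lid_1","loose_lid","tray","pestle"]:
    for d in robot.look_for(n,"wrist")[:5]: print(n,round(d["conf"],2),world(d["point"],"wrist",s).round(4))
E
```

```text
[ 0.44467592 -0.06015047  0.31997926] 2.45 [-0.45700617 -0.74703481 -0.05253352]
firm_lid_1 0.94 [0.5593 0.0988 0.1198]
firm_lid_1 0.87 [0.5372 0.0078 0.122 ]
firm_lid_1 0.82 [ 0.4877 -0.1987  0.114 ]
loose_lid 0.64 [ 0.5104 -0.0968  0.1149]
loose_lid 0.48 [0.5367 0.0052 0.1178]
tray 0.9 [ 0.531  -0.0373  0.0225]
pestle 0.77 [ 0.3798 -0.124   0.0946]
```

View pics/wrist1.png

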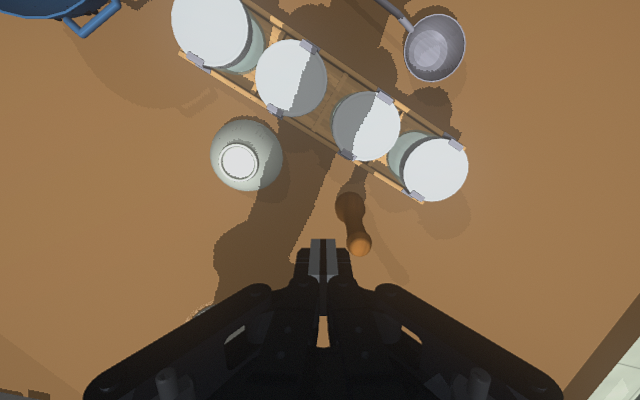

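```bash
python3 - <<'E'
from h import *
s=robot.sense(); im=robot.grab_frame("wrist"); s=robot.sense()
c=robot.camera_params("wrist");T=c["T_tool_cam"]; Rt=R.from_quat(s["orientation"]).as_matrix()
A=Rt@T[:3,:3]; o=Rt@T[:3,3]+s["tool_pos"]
def bp(u,v,z=0.118):
    d=A@np.array([(u-c["cx"])/c["fx"],(v-c["cy"])/c["fy"],1]); return o+d*(z-o[2])/d[2]
out=im.copy();P=[]
seen=[]
for n in ["firm_lid_1","loose_lid"]:
    for d in robot.cut_out(n,"wrist"):
        m=d["pixels"].astype(np.uint8)
        m=cv2.morphologyEx(m,cv2.MORPH_OPEN,cv2.getStructuringElement(cv2.MORPH_ELLIPSE,(25,25)))
        cs=cv2.findContours(m,0,1)[0]
        if not cs: continue
        k=max(cs,key=cv2.contourArea)
        if len(k)<10: continue
        e=cv2.fitEllipse(k); cv2.ellipse(out,e,(255,0,0),1)
        # world-plane circle
        w=np.array([bp(*p[0])[:2] for p in k]); (x,y),r=cv2.minEnclosingCircle((w*1000).astype(np.float32))
        M=np.c_[2*w,np.ones(len(w))]; sol=np.linalg.lstsq(M,(w**2).sum(1),rcond=None)[0]
        rr=np.sqrt(sol[2]+sol[0]**2+sol[1]**2)
        print(n,round(d["conf"],2),np.round(e[0],1),bp(*e[0]).round(4),sol[:2].round(4),rr.round(4))
cv2.imwrite("pics/w1fit.png",out[:,:,::-1])
E
```

```text
firm_lid_1 0.8 [288.   76.4] [0.5367 0.0051 0.118 ] [0.535  0.0046] 0.0415
firm_lid_1 0.74 [431.6 166.2] [ 0.4852 -0.1955  0.118 ] [ 0.4836 -0.196 ] 0.0429
firm_lid_1 0.7 [51.  9.] [0.5307 0.2652 0.118 ] [0.5382 0.2674] 0.0368
firm_lid_1 0.65 [208.8  30.5] [0.5576 0.0997 0.118 ] [0.5571 0.0995] 0.04
loose_lid 0.87 [363.6 123.9] [ 0.5105 -0.0955  0.118 ] [ 0.5089 -0.096 ] 0.0419
loose_lid 0.21 [339.5  78.7] [ 0.5508 -0.0524  0.118 ] [ 0.5506 -0.0526] 0.0177
```

View pics/w1fit.png

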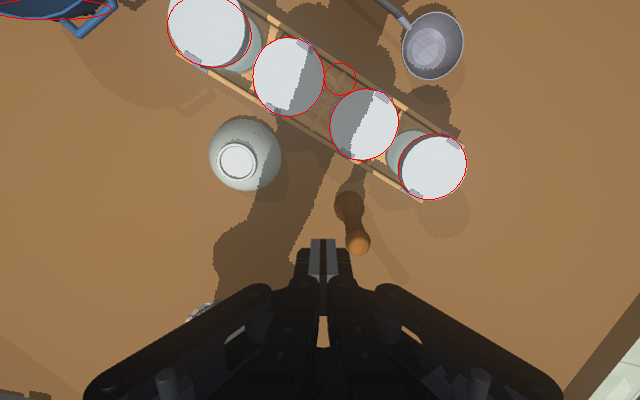

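```bash
python3 - <<'E'
from h import *
P=np.array([[.5612,.1069],[.5351,.0052],[.509,-.0965],[.4829,-.1982]])
t=np.linspace(0,2*np.pi,60)
res=[]
for cam,box in [("scene",(200,100,180,160)),("side",(290,130,120,120))]:
    im=robot.grab_frame(cam); c=robot.camera_params(cam); x,y,w,h=box; k=4
    out=cv2.resize(im[y:y+h,x:x+w],None,fx=k,fy=k,interpolation=cv2.INTER_CUBIC)
    K=np.array([[c["fx"],0,c["cx"]],[0,c["fy"],c["cy"]],[0,0,1]])
    for p in P:
        q=np.c_[p[0]+.042*np.cos(t),p[1]+.042*np.sin(t),np.full(60,.118)]
        uv=cv2.projectPoints(q,c["rvec"],c["tvec"],K,None)[0][:,0]
        cv2.polylines(out,[np.int32((uv+.5-[x,y])*k)],True,(255,0,0),1)
    cv2.imwrite(f"pics/{cam}_ov.png",out[:,:,::-1])
E
```

```text
(no output)
```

View pics/scene_ov.png

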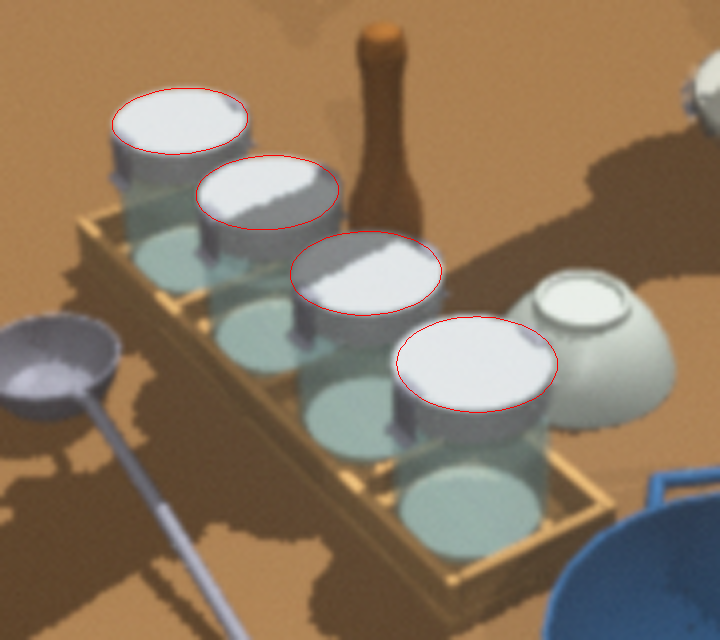

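View pics/side_ov.png

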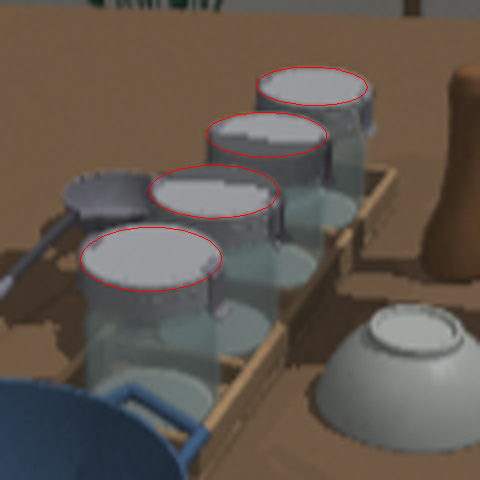

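```bash
cat >> h.py <<'E'
P=np.array([[.5612,.1069],[.5351,.0052],[.509,-.0965],[.4829,-.1982]])
UY=np.array([.2487,.9686])
def go(i,off,tipz,s=None):
    s=s or robot.sense(); M=R.from_quat(s["orientation"]).as_matrix()
    xy=P[i-1]+off*UY; tgt=np.array([xy[0],xy[1],tipz+.025])
    dest=np.c_[[UY[1],-UY[0],0],[0,0,-1],[UY[0],UY[1],0]]
    if np.linalg.det(dest)<0: dest[:,0]*=-1
    rv=R.from_matrix(M.T@dest).as_rotvec()/(np.pi/2)
    d=M.T@(tgt-s["tool_pos"])
    print("t",s["t"],"pos",s["tool_pos"].round(4),"F",s["wrist_force"].round(2),"M",s["moment"].round(2)); print("shift frac",(d/.3).round(4),"turn",rv.round(4),"dist",np.linalg.norm(d).round(3))
E
python3 -c "
from h import *
go(3,.032,.15);print(robot.sense()['q'])"
```

```text
t 2.95 pos [ 0.4444 -0.0618  0.3197] F [-0.36  0.21  0.76] M [0.08 0.02 0.02]
shift frac [0.0787 0.4826 0.2288] turn [ 6.00e-04 -6.59e-01  1.10e-03] dist 0.162
[ 0.95458103  0.05436051 -0.89834067  1.89195788  0.04723182  1.21539802
 -1.24597495]
```

send_rows([
  [0.04, 0.1, 0.12, 0, -0.1, 0, 1],
  [0.08, 0.2, 0.23, 0, -0.2, 0, 1],
  [0.08, 0.3, 0.23, 0, -0.29, 0, 1],
  [0.08, 0.3, 0.23, 0, -0.38, 0, 1],
  [0.08, 0.3, 0.23, 0, -0.47, 0, 1],
])

```text
t: 3.45
tool_pos: [0.5167, -0.0655, 0.2282]
orientation: [0.681, -0.19, 0.189, -0.681]
wrist_force: [-0.4, -0.2, 0.9]
opening: -0.0001
```

```bash
python3 -c "
from h import *
go(3,.032,.135);print(robot.sense()['q'])"
```

```text
t 3.45 pos [ 0.5167 -0.0655  0.2282] F [-0.36 -0.21  0.94] M [-0.02 -0.04  0.01]
shift frac [0.0011 0.2274 0.0006] turn [ 0.0004 -0.1851 -0.0013] dist 0.068
[ 0.88745341  0.39268271 -1.00283764  1.85251818  0.36983888  1.10090951
 -0.79553141]
```

send_rows([
  [0, 0.1, 0, 0, -0.09, 0, 1],
  [0, 0.2, 0, 0, -0.185, 0, 1],
  [0, 0.227, 0, 0, -0.185, 0, 1],
  [0, 0.227, 0, 0, -0.185, 0, 1],
  [0, 0.227, 0, 0, -0.185, 0, 1],
])

```text
t: 3.95
tool_pos: [0.5174, -0.0653, 0.1611]
orientation: [-0.701, 0.09, -0.089, 0.701]
wrist_force: [-0.8, 0.9, 0.2]
opening: 0.0004
```

```bash
python3 - <<'E'
from h import *
go(3,.032,.12)
F=[]
for i in range(4):
    im=robot.grab_frame("wrist"); F.append(robot.sense()["wrist_force"])
print(np.round(F,2)); cv2.imwrite("pics/w2.png",im[:,:,::-1])
E
```

```text
t 3.95 pos [ 0.5174 -0.0653  0.1611] F [-0.79  0.91  0.18] M [-0.04  0.01  0.  ]
shift frac [-0.0012  0.0538 -0.0009] turn [-0.     -0.002  -0.0006] dist 0.016
[[-0.08 -0.13  0.1 ]
 [-0.12 -0.4   0.62]
 [-0.32 -0.29 -0.17]
 [-0.14  0.61 -0.18]]
```

View pics/w2.png

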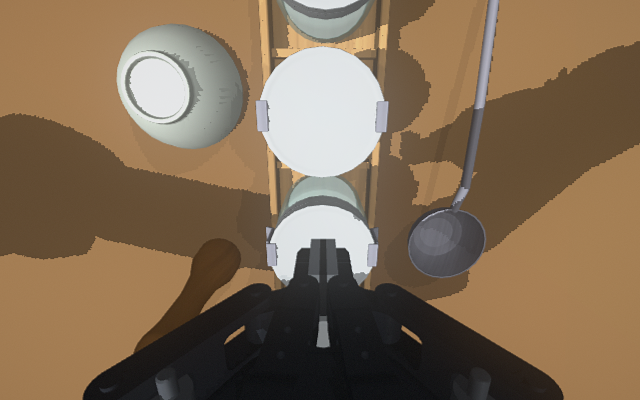

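send_rows([
  [0, 0.025, 0, 0, 0, 0, 1],
  [0, 0.043, 0, 0, 0, 0, 1],
  [0, 0.045, 0, 0, 0, 0, 1],
  [0, 0.045, 0, 0, 0, 0, 1],
])

```text
t: 4.55
tool_pos: [0.5172, -0.0655, 0.1475]
orientation: [0.702, -0.089, 0.089, -0.701]
wrist_force: [0.4, -0.1, 0.1]
opening: -0.0001
```

```bash
cat > f.py <<'E'
from h import *
import sys
i=int(sys.argv[1]);off=float(sys.argv[2]);z=float(sys.argv[3])
go(i,off,z)
F=[];z=[]
for _ in range(3):
    robot.grab_frame("wrist"); s=robot.sense();F.append(s["wrist_force"]);z.append(s["tool_pos"][2]-.025)
print("meanF",np.mean(F,0).round(2),"tipz",np.round(z,5))
E
python3 f.py 3 .032 .118
```

```text
t 4.55 pos [ 0.5172 -0.0655  0.1475] F [ 0.4  -0.1   0.12] M [-0.    0.02 -0.02]
shift frac [-0.0008  0.0152 -0.0002] turn [ 0.0005 -0.0008 -0.0003] dist 0.005
meanF [-0.5   0.01 -0.51] tipz [0.12275 0.12286 0.12296]
```

send_rows([
  [0, 0.005, 0, 0, 0, 0, 1],
  [0, 0.005, 0, 0, 0, 0, 1],
])

```text
t: 4.9
tool_pos: [0.5176, -0.0655, 0.1464]
orientation: [0.702, -0.089, 0.089, -0.701]
wrist_force: [0.3, 0.7, 0.1]
opening: 0.0003
```

send_rows([
  [0, 0.003, 0, 0, 0, 0, 1],
  [0, 0.003, 0, 0, 0, 0, 1],
])

```text
t: 5.1
tool_pos: [0.5175, -0.0655, 0.1454]
orientation: [0.702, -0.089, 0.089, -0.701]
wrist_force: [0.1, 0.3, 0.6]
opening: 0.0
```

send_rows([
  [0, 0.003, 0, 0, 0, 0, 1],
  [0, 0.003, 0, 0, 0, 0, 1],
])

```text
t: 5.3
tool_pos: [0.5174, -0.0655, 0.1443]
orientation: [0.702, -0.089, 0.089, -0.701]
wrist_force: [-0.2, -0.1, -0.7]
opening: -0.0002
```

Tip at 0.1193, no contact yet. Continue in ~0.7 mm steps.

send_rows([
  [0, 0.0025, 0, 0, 0, 0, 1],
  [0, 0.0025, 0, 0, 0, 0, 1],
])

```text
t: 5.5
tool_pos: [0.5173, -0.0655, 0.1435]
orientation: [0.702, -0.089, 0.089, -0.701]
wrist_force: [0.3, 0.1, -0.5]
opening: -0.0
```

send_rows([
  [0, 0.0025, 0, 0, 0, 0, 1],
  [0, 0.0025, 0, 0, 0, 0, 1],
])

```text
t: 5.7
tool_pos: [0.5172, -0.0656, 0.1426]
orientation: [0.702, -0.089, 0.089, -0.701]
wrist_force: [0.2, 0.2, 1.3]
opening: -0.0
```

send_rows([
  [0, 0.0025, 0, 0, 0, 0, 1],
  [0, 0.0025, 0, 0, 0, 0, 1],
])

```text
t: 5.9
tool_pos: [0.5171, -0.0656, 0.1418]
orientation: [0.702, -0.089, 0.089, -0.701]
wrist_force: [0.4, 0.2, -1.0]
opening: 0.0
```

send_rows([
  [0, 0.0025, 0, 0, 0, 0, 1],
  [0, 0.0025, 0, 0, 0, 0, 1],
])

```text
t: 6.1
tool_pos: [0.517, -0.0656, 0.1409]
orientation: [0.702, -0.089, 0.089, -0.701]
wrist_force: [0.6, -0.0, -0.1]
opening: 0.0001
```

send_rows([
  [0, 0.0025, 0, 0, 0, 0, 1],
  [0, 0.0025, 0, 0, 0, 0, 1],
])

```text
t: 6.3
tool_pos: [0.517, -0.0656, 0.1401]
orientation: [0.702, -0.089, 0.089, -0.701]
wrist_force: [-0.4, 0.4, -1.0]
opening: -0.0003
```

```bash
python3 f.py 3 .032 .114
```

```text
t 6.3 pos [ 0.517  -0.0656  0.1401] F [-0.37  0.35 -1.  ] M [ 0.03  0.04 -0.04]
shift frac [-0.0001  0.0035  0.0001] turn [ 0.0005 -0.0008 -0.0006] dist 0.001
meanF [-0.04 -0.17 -0.35] tipz [0.11509 0.11514 0.11513]
```

send_rows([
  [0, 0.0025, 0, 0, 0, 0, 1],
  [0, 0.0025, 0, 0, 0, 0, 1],
])

```text
t: 6.65
tool_pos: [0.517, -0.0656, 0.1393]
orientation: [0.702, -0.089, 0.089, -0.701]
wrist_force: [0.7, 0.1, -0.3]
opening: 0.0005
```

send_rows([
  [0, 0.0025, 0, 0, 0, 0, 1],
  [0, 0.0025, 0, 0, 0, 0, 1],
])

```text
t: 6.85
tool_pos: [0.5169, -0.0656, 0.1385]
orientation: [0.702, -0.09, 0.089, -0.701]
wrist_force: [-0.6, 0.0, 0.1]
opening: -0.0002
```

```bash
python3 f.py 3 .032 .114; python3 - <<'E'
from h import *
a=robot.grab_frame("side")[140:260,290:410]; b=robot.grab_frame("scene")[120:240,220:350]
cv2.imwrite("pics/s3.png",np.hstack([cv2.resize(a,(400,400),interpolation=2),cv2.resize(b,(400,400),interpolation=2)])[:,:,::-1])
cv2.imwrite("pics/w3.png",robot.grab_frame("wrist")[:,:,::-1])
E
```

```text
t 6.85 pos [ 0.5169 -0.0656  0.1385] F [-0.6   0.02  0.12] M [ 0.02 -0.01  0.05]
shift frac [-0.     -0.0018  0.0003] turn [ 0.0005 -0.0009 -0.0007] dist 0.001
meanF [ 0.37 -0.14 -0.21] tipz [0.11348 0.11354 0.11357]
```

View pics/s3.png

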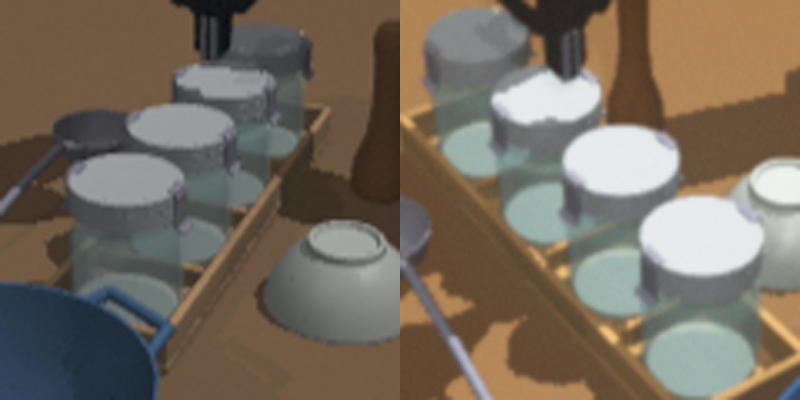

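View pics/w3.png

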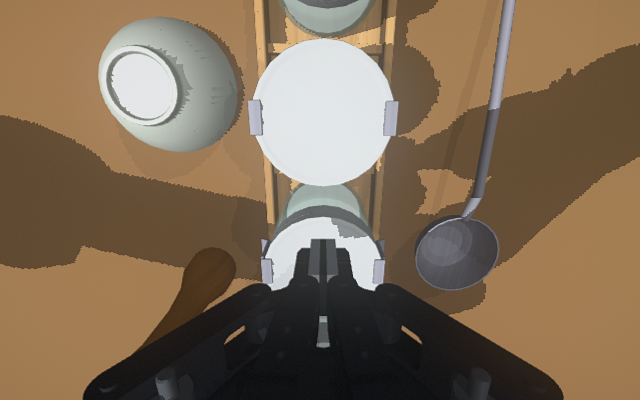

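```bash
python3 - <<'E'
from h import *
c=robot.camera_params("wrist");Ti=np.linalg.inv(c["T_tool_cam"])
def pr(p):
    q=(Ti@np.append(p,1))[:3]; return np.round([c["fx"]*q[0]/q[2]+c["cx"],c["fy"]*q[1]/q[2]+c["cy"]],1)
for y in (.012,.019,.025):
    print(y,[pr([0.0,y,z]) for z in(-.011,0,.011)])
s=robot.sense();M=R.from_quat(s["orientation"]).as_matrix()
for z in (.112,.118):
  for off in (.042,0.0): 
    w=np.append(P[2]+off*UY,z); print(z,off,pr(M.T@(w-s["tool_pos"])))
E
python3 - <<'E'
import cv2
im=cv2.imread("pics/w3.png")[190:310,230:420]
cv2.imwrite("pics/w3z.png",cv2.resize(im,None,fx=4,fy=4,interpolation=0))
E
```

```text
0.012 [array([323.1, 251.4]), array([323.1, 236.1]), array([323.1, 220.2])]
0.019 [array([323.1, 246.1]), array([323.1, 231.3]), array([323.1, 215.9])]
0.025 [array([323.1, 241.8]), array([323.1, 227.4]), array([323.1, 212.4])]
0.112 0.042 [323.  212.7]
0.112 0.0 [323.  266.7]
0.118 0.042 [323.  216.2]
0.118 0.0 [323.  271.4]
```

View pics/w3z.png

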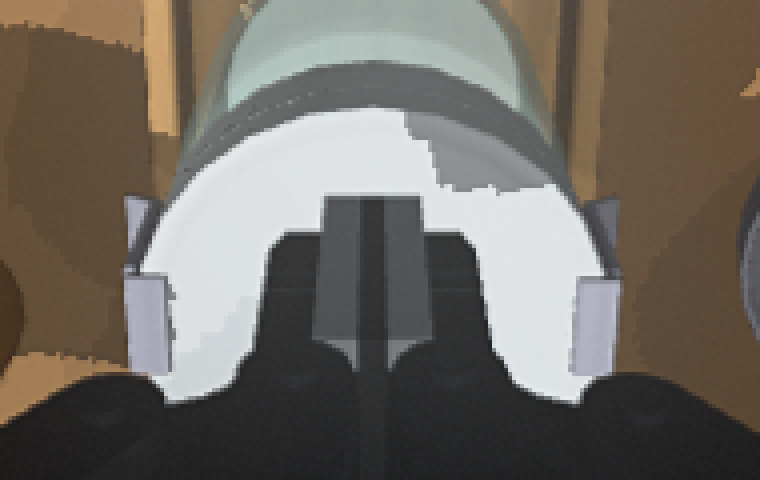

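```bash
python3 - <<'E'
from h import *
ims=[]
Pm=[]
for cam,(x,y) in [("side",(330,120)),("scene",(250,100))]:
    im=robot.grab_frame(cam)[y:y+60,x:x+60]; 
    o=cv2.resize(im,(390,390),interpolation=0)
    c=robot.camera_params(cam);K=np.array([[c["fx"],0,c["cx"]],[0,c["fy"],c["cy"]],[0,0,1]])
    s=robot.sense();M=R.from_quat(s["orientation"]).as_matrix()
    for z in(-.011,0,.011):
        w=M@np.array([0,.025,z])+s["tool_pos"]
        uv=cv2.projectPoints(w[None],c["rvec"],c["tvec"],K,None)[0][0,0]
        cv2.circle(o,tuple(int(v) for v in (uv+.5-[x,y])*6.5),3,(255,0,0),-1)
    ims.append(o)
cv2.imwrite("pics/s4.png",np.hstack(ims)[:,:,::-1])
E
```

```text
(no output)
```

View pics/s4.png

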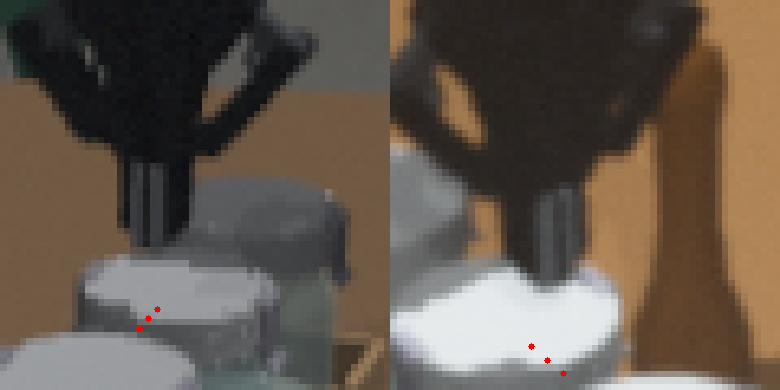

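```bash
python3 - <<'E'
from h import *
Ps=[];
for cam in ("side","scene"):
    c=robot.camera_params(cam);K=np.array([[c["fx"],0,c["cx"]],[0,c["fy"],c["cy"]],[0,0,1]])
    Ps.append(K@np.c_[R.from_rotvec(c["rvec"]).as_matrix(),c["tvec"]])
X=cv2.triangulatePoints(Ps[0],Ps[1],np.array([[352.6],[157.5]]),np.array([[274.9],[143.3]]))[:,0];X=X[:3]/X[3]
s=robot.sense();M=R.from_quat(s["orientation"]).as_matrix()
print(X,M.T@(X-s["tool_pos"]),s["t"],s["tool_pos"],s["opening"])
E
```

```text
[ 0.5168268  -0.05965812  0.14762944] [-0.00166483 -0.00904778  0.00566637] 7.25 [ 0.51701229 -0.06556533  0.13858443] 4.364161789894853e-05
```

send_rows([
  [0, 0.035, 0, 0, 0, 0, 1],
  [0, 0.06, 0, 0, 0, 0, 1],
  [0, 0.073, 0, 0, 0, 0, 1],
  [0, 0.073, 0, 0, 0, 0, 1],
])

```text
t: 7.65
tool_pos: [0.5162, -0.0654, 0.1157]
orientation: [0.702, -0.09, 0.088, -0.701]
wrist_force: [-0.6, 0.7, -0.7]
opening: 0.0001
```

```bash
python3 f.py 3 .032 .085; python3 - <<'E'
from h import *
a=robot.grab_frame("side")[120:180,330:390]; b=robot.grab_frame("scene")[100:160,250:310]
cv2.imwrite("pics/s5.png",np.hstack([cv2.resize(a,(390,390),interpolation=0),cv2.resize(b,(390,390),interpolation=0)])[:,:,::-1])
E
```

```text
t 7.65 pos [ 0.5162 -0.0654  0.1157] F [-0.58  0.68 -0.74] M [ 0.   -0.02 -0.01]
shift frac [0.0024 0.0189 0.0004] turn [ 0.0004 -0.0007 -0.0018] dist 0.006
meanF [-0.3  -0.3   0.05] tipz [0.09113 0.0915  0.09174]
```

View pics/s5.png

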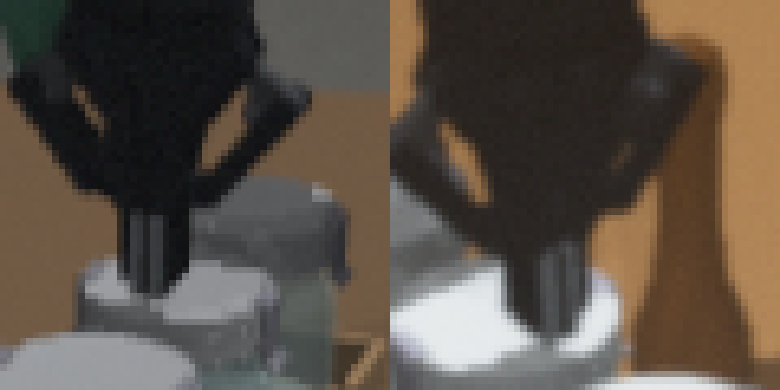

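send_rows([
  [0.002, 0.0035, 0, 0, 0, 0, 1],
  [0.002, 0.0035, 0, 0, 0, 0, 1],
])

```text
t: 8.1
tool_pos: [0.518, -0.0658, 0.116]
orientation: [0.702, -0.089, 0.089, -0.701]
wrist_force: [-0.0, 0.0, -0.5]
opening: 0.0002
```

send_rows([
  [0, 0.0027, 0, 0, 0, 0, 1],
  [0, 0.0027, 0, 0, 0, 0, 1],
])

```text
t: 8.3
tool_pos: [0.518, -0.0658, 0.1151]
orientation: [0.702, -0.089, 0.089, -0.701]
wrist_force: [-0.2, -0.4, 0.8]
opening: -0.0001
```

send_rows([
  [0, 0.0027, 0, 0, 0, 0, 1],
  [0, 0.0027, 0, 0, 0, 0, 1],
])

```text
t: 8.5
tool_pos: [0.5179, -0.0659, 0.1142]
orientation: [0.702, -0.089, 0.089, -0.701]
wrist_force: [0.4, 0.5, -0.2]
opening: -0.0004
```

send_rows([
  [0, 0.0027, 0, 0, 0, 0, 1],
  [0, 0.0027, 0, 0, 0, 0, 1],
])

```text
t: 8.7
tool_pos: [0.5178, -0.0659, 0.1133]
orientation: [0.702, -0.089, 0.089, -0.701]
wrist_force: [0.4, 0.2, -1.0]
opening: 0.0003
```

send_rows([
  [0, 0.0027, 0, 0, 0, 0, 1],
  [0, 0.0027, 0, 0, 0, 0, 1],
])

```text
t: 8.9
tool_pos: [0.5177, -0.0659, 0.1124]
orientation: [0.702, -0.089, 0.089, -0.701]
wrist_force: [-0.2, 0.3, 0.5]
opening: -0.0002
```

send_rows([
  [0, 0.0027, 0, 0, 0, 0, 1],
  [0, 0.0027, 0, 0, 0, 0, 1],
])

```text
t: 9.1
tool_pos: [0.5176, -0.0659, 0.1115]
orientation: [0.702, -0.089, 0.089, -0.701]
wrist_force: [0.3, -0.6, -0.3]
opening: -0.0002
```

send_rows([
  [0, 0.0027, 0, 0, 0, 0, 1],
  [0, 0.0027, 0, 0, 0, 0, 1],
])

```text
t: 9.3
tool_pos: [0.5175, -0.0659, 0.1105]
orientation: [0.702, -0.09, 0.089, -0.701]
wrist_force: [0.8, -0.3, 0.2]
opening: 0.0
```

send_rows([
  [0, 0.0027, 0, 0, 0, 0, 1],
  [0, 0.0027, 0, 0, 0, 0, 1],
])

```text
t: 9.5
tool_pos: [0.5174, -0.0659, 0.1096]
orientation: [0.702, -0.09, 0.089, -0.701]
wrist_force: [-0.2, 0.1, 0.8]
opening: 0.0
```

send_rows([
  [0, 0.0027, 0, 0, 0, 0, 1],
  [0, 0.0027, 0, 0, 0, 0, 1],
])

```text
t: 9.7
tool_pos: [0.5173, -0.0659, 0.1087]
orientation: [0.702, -0.09, 0.089, -0.701]
wrist_force: [-0.5, -0.0, -0.6]
opening: 0.0004
```

```bash
python3 f.py 3 .032 .085; python3 - <<'E'
from h import *
a=robot.grab_frame("side")[120:180,330:390]; b=robot.grab_frame("scene")[100:160,250:310]
cv2.imwrite("pics/s6.png",np.hstack([cv2.resize(a,(390,390),interpolation=0),cv2.resize(b,(390,390),interpolation=0)])[:,:,::-1])
im=robot.grab_frame("wrist")
cv2.imwrite("pics/w6z.png",cv2.resize(im[190:310,230:420],None,fx=4,fy=4,interpolation=0)[:,:,::-1])
E
```

```text
t 9.7 pos [ 0.5173 -0.0659  0.1087] F [-0.47 -0.05 -0.58] M [-0.06  0.02 -0.02]
shift frac [-0.0016 -0.0045  0.001 ] turn [ 0.0006 -0.001  -0.0009] dist 0.001
meanF [ 0.18  0.39 -0.24] tipz [0.08372 0.08373 0.08379]
```

View pics/s6.png

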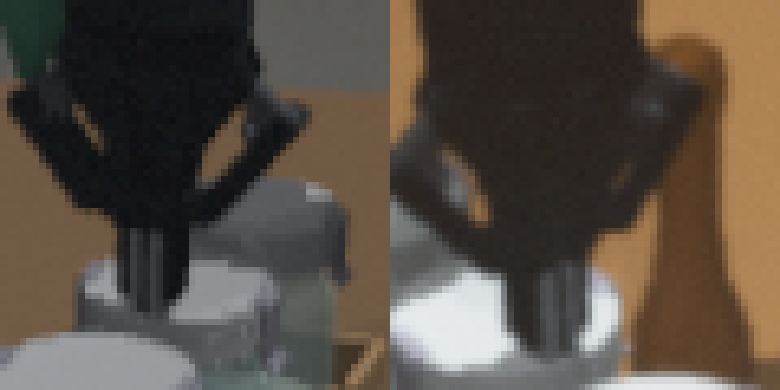

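View pics/w6z.png

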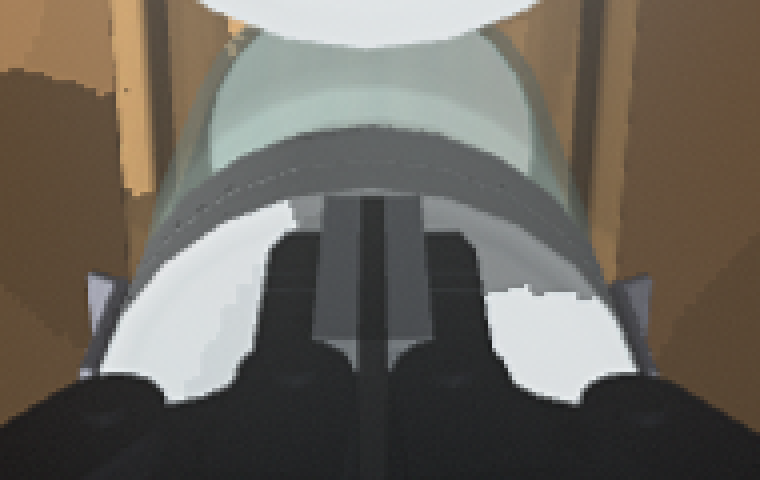

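send_rows([
  [0, 0.0027, 0, 0, 0, 0, 1],
  [0, 0.0027, 0, 0, 0, 0, 1],
])

```text
t: 10.2
tool_pos: [0.5176, -0.0657, 0.108]
orientation: [0.702, -0.089, 0.089, -0.701]
wrist_force: [0.2, 0.1, 1.2]
opening: -0.0002
```

send_rows([
  [0, 0.0027, 0, 0, 0, 0, 1],
  [0, 0.0027, 0, 0, 0, 0, 1],
])

```text
t: 10.4
tool_pos: [0.5177, -0.0655, 0.1073]
orientation: [0.702, -0.089, 0.089, -0.701]
wrist_force: [-0.8, 1.0, 1.4]
opening: -0.0001
```

send_rows([
  [0, 0.0027, 0, 0, 0, 0, 1],
  [0, 0.0027, 0, 0, 0, 0, 1],
])

```text
t: 10.6
tool_pos: [0.5178, -0.0653, 0.1065]
orientation: [0.702, -0.089, 0.089, -0.701]
wrist_force: [-0.7, 1.1, 1.9]
opening: -0.0001
```

```bash
python3 f.py 3 .032 .08
```

```text
t 10.6 pos [ 0.5178 -0.0653  0.1065] F [-0.75  1.06  1.91] M [0.21 0.13 0.  ]
shift frac [-0.0024  0.0051 -0.0014] turn [ 0.0002 -0.0006 -0.0004] dist 0.002
meanF [-0.93  1.25  2.5 ] tipz [0.08156 0.08155 0.08156]
```

send_rows([
  [0, 0.0027, 0, 0, 0, 0, 1],
  [0, 0.0027, 0, 0, 0, 0, 1],
])

```text
t: 10.95
tool_pos: [0.5179, -0.0651, 0.1058]
orientation: [-0.701, 0.089, -0.089, 0.701]
wrist_force: [-0.4, 1.7, 3.2]
opening: -0.0
```

```bash
python3 f.py 3 .032 .08
```

```text
t 10.95 pos [ 0.5179 -0.0651  0.1058] F [-0.39  1.68  3.19] M [0.26 0.11 0.01]
shift frac [-0.0026  0.0027 -0.002 ] turn [ 0.     -0.0005 -0.0004] dist 0.001
meanF [-0.67  1.17  3.82] tipz [0.08081 0.08083 0.08082]
```

```bash
python3 - <<'E'
from h import *
im=robot.grab_frame("wrist")
cv2.imwrite("pics/w7z.png",cv2.resize(im[190:310,230:420],None,fx=4,fy=4,interpolation=0)[:,:,::-1])
a=robot.grab_frame("side")[120:200,320:400]; b=robot.grab_frame("scene")[120:200,240:320]
cv2.imwrite("pics/s7.png",np.hstack([cv2.resize(a,(390,390),interpolation=0),cv2.resize(b,(390,390),interpolation=0)])[:,:,::-1])
E
```

```text
(no output)
```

View pics/w7z.png

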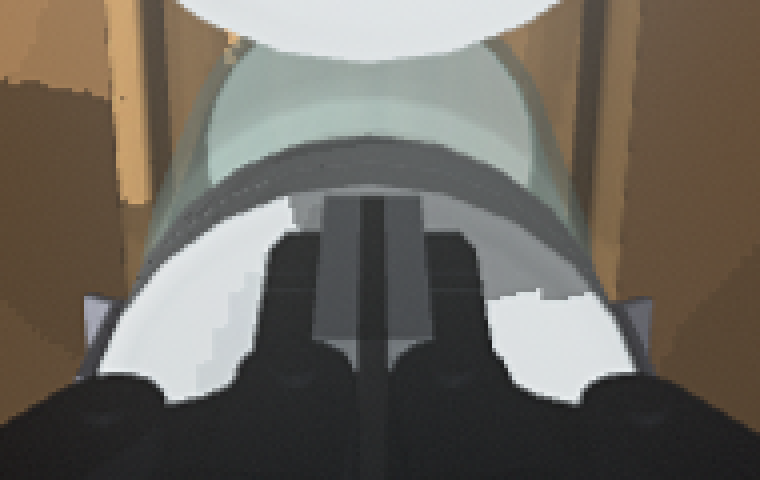

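View pics/s7.png

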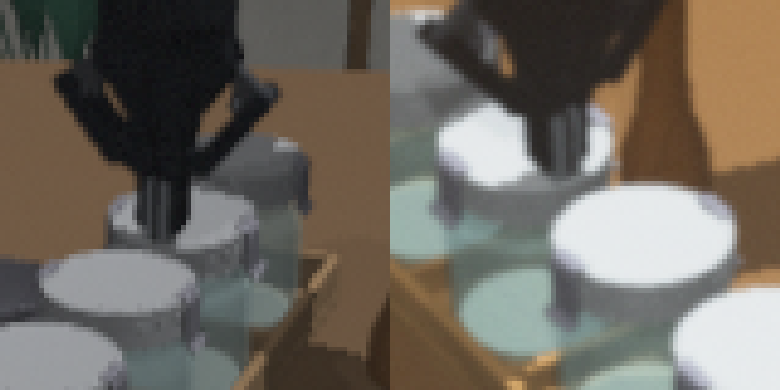

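send_rows([
  [0, -0.05, 0, 0, 0, 0, 1],
  [0, -0.05, 0, 0, 0, 0, 1],
  [-0.002, -0.05, -0.09, 0, 0, 0, 1],
  [-0.002, -0.05, -0.109, 0, 0, 0, 1],
  [-0.002, -0.05, -0.109, 0, 0, 0, 1],
])

```text
t: 11.75
tool_pos: [0.5087, -0.0983, 0.1207]
orientation: [0.702, -0.09, 0.09, -0.701]
wrist_force: [0.3, -0.6, -0.6]
opening: 0.0003
```

```bash
python3 f.py 3 0 .0865;python3 - <<'E'
from h import *
a=robot.grab_frame("wrist")
cv2.imwrite("pics/w8.png",a[:,:,::-1])
E
```

```text
t 11.75 pos [ 0.5087 -0.0983  0.1207] F [ 0.33 -0.57 -0.57] M [ 0.02 -0.02 -0.02]
shift frac [-0.0007  0.0306  0.0062] turn [ 0.0005 -0.0026 -0.0005] dist 0.009
meanF [-0.09  0.38 -0.01] tipz [0.09582 0.09589 0.09592]
```

View pics/w8.png

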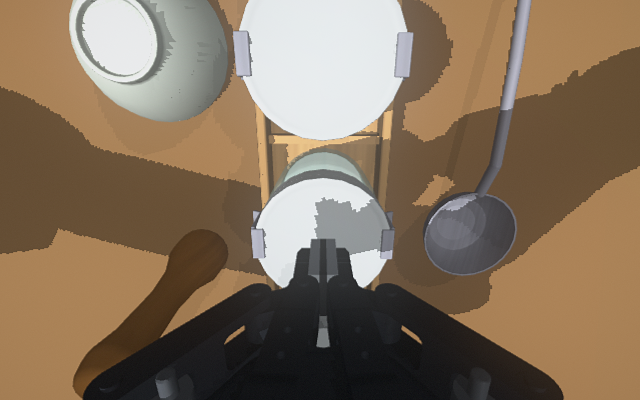

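send_rows([
  [0, 0.02, 0.004, 0, 0, 0, 1],
  [0, 0.035, 0.004, 0, 0, 0, 1],
  [0, 0.035, 0.004, 0, 0, 0, 1],
  [0, 0.035, 0.004, 0, 0, 0, 1],
])

```text
t: 12.35
tool_pos: [0.5095, -0.0941, 0.1101]
orientation: [-0.701, 0.089, -0.088, 0.702]
wrist_force: [-0.2, 0.4, 0.7]
opening: -0.0002
```

```bash
python3 f.py 3 0 .0835; python3 f.py 3 0 .0835;python3 - <<'E'
from h import *
a=robot.grab_frame("wrist")
cv2.imwrite("pics/w9.png",cv2.resize(a[150:310,230:420],None,fx=4,fy=3.7,interpolation=0)[:,:,::-1])
E
```

```text
t 12.35 pos [ 0.5095 -0.0941  0.1101] F [-0.23  0.44  0.66] M [ 0.02 -0.04 -0.09]
shift frac [ 0.0005  0.0054 -0.0081] turn [-0.0005  0.0005 -0.0007] dist 0.003
meanF [-0.16  0.23  0.11] tipz [0.0853  0.08542 0.0855 ]
t 12.5 pos [ 0.5098 -0.0944  0.1105] F [-0.15  0.17  0.55] M [-0.03  0.02 -0.02]
shift frac [-0.0007  0.0067 -0.0073] turn [-0.0004  0.0002 -0.0001] dist 0.003
meanF [-0.13 -0.32 -0.09] tipz [0.08555 0.08556 0.08554]
```

View pics/w9.png

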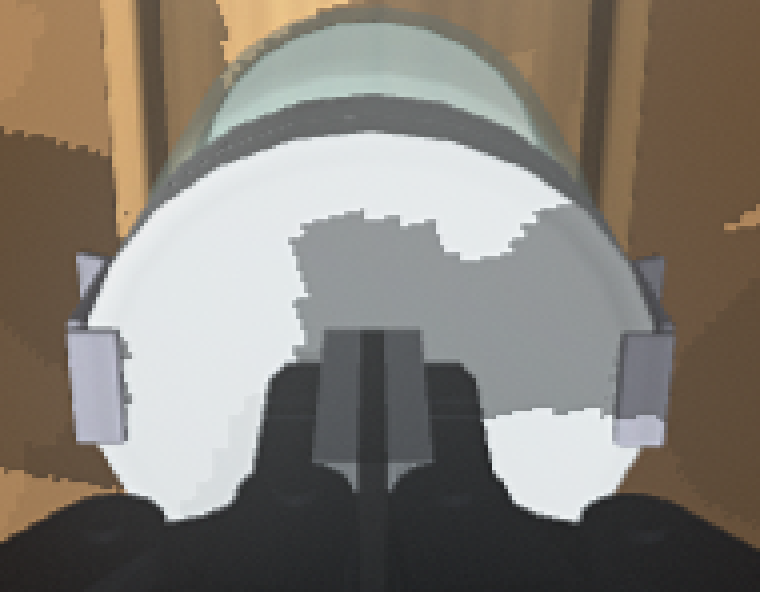

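send_rows([
  [0, 0.004, -0.004, 0, 0, 0, 1],
  [0, 0.007, -0.004, 0, 0, 0, 1],
  [0, 0.007, -0.004, 0, 0, 0, 1],
])

```text
t: 13.0
tool_pos: [0.5094, -0.0961, 0.1086]
orientation: [0.702, -0.089, 0.089, -0.702]
wrist_force: [-0.5, -0.0, 2.7]
opening: 0.0
```

send_rows([
  [0, 0.004, 0, 0, 0, 0, 1],
  [0, 0.004, 0, 0, 0, 0, 1],
])

```text
t: 13.2
tool_pos: [0.5095, -0.0961, 0.1083]
orientation: [0.702, -0.089, 0.089, -0.701]
wrist_force: [-4.2, -0.7, 11.9]
opening: 0.0001
```

send_rows([
  [0, 0.003, 0, 0, 0, 0, 1],
  [0, 0.003, 0, 0, 0, 0, 1],
])

```text
t: 13.4
tool_pos: [0.5095, -0.0961, 0.1083]
orientation: [0.702, -0.089, 0.089, -0.701]
wrist_force: [-3.3, -1.1, 11.6]
opening: -0.0003
```

send_rows([
  [0, 0.006, 0, 0, 0, 0, 1],
  [0, 0.006, 0, 0, 0, 0, 1],
])

```text
t: 13.6
tool_pos: [0.5095, -0.0961, 0.1078]
orientation: [0.703, -0.089, 0.089, -0.7]
wrist_force: [-5.6, -0.1, 14.9]
opening: -0.0002
```

send_rows([
  [0, 0.007, 0, 0, 0, 0, 1],
  [0, 0.007, 0, 0, 0, 0, 1],
])

```text
t: 13.8
tool_pos: [0.5095, -0.0961, 0.107]
orientation: [0.703, -0.089, 0.088, -0.7]
wrist_force: [-5.5, -0.1, 15.6]
opening: -0.0003
```

send_rows([
  [0, 0.009, 0, 0, 0, 0, 1],
  [0, 0.009, 0, 0, 0, 0, 1],
])

```text
t: 14.0
tool_pos: [0.5095, -0.0961, 0.1056]
orientation: [0.704, -0.089, 0.088, -0.699]
wrist_force: [-5.8, -0.4, 14.6]
opening: -0.0002
```

send_rows([
  [0, 0.009, 0, 0, 0, 0, 1],
  [0, 0.009, 0, 0, 0, 0, 1],
])

```text
t: 14.2
tool_pos: [0.5095, -0.0962, 0.1043]
orientation: [0.705, -0.089, 0.088, -0.699]
wrist_force: [-6.3, -0.4, 16.6]
opening: 0.0006
```

```bash
python3 f.py 3 0 .079
```

```text
t 14.2 pos [ 0.5095 -0.0962  0.1043] F [-6.32 -0.41 16.55] M [-0.07  1.36  0.04]
shift frac [-0.0014  0.001  -0.0015] turn [0.0055 0.0002 0.0003] dist 0.001
meanF [-5.77  0.07 15.95] tipz [0.07929 0.07929 0.07931]
```

send_rows([
  [-0.001, 0.009, 0, 0.005, 0, 0, 1],
  [-0.001, 0.009, 0, 0.005, 0, 0, 1],
])

```text
t: 14.55
tool_pos: [0.5096, -0.0962, 0.1039]
orientation: [0.703, -0.088, 0.089, -0.701]
wrist_force: [-8.4, 0.1, 25.4]
opening: 0.0003
```

send_rows([
  [-0.001, 0.009, 0, 0.003, 0, 0, 1],
  [-0.001, 0.009, 0, 0.003, 0, 0, 1],
])

```text
t: 14.75
tool_pos: [0.5096, -0.0962, 0.1039]
orientation: [0.702, -0.088, 0.089, -0.701]
wrist_force: [-10.4, -0.7, 29.1]
opening: -0.0002
```

send_rows([
  [0, -0.05, 0, 0, 0, 0, 1],
  [0, -0.05, 0, 0, 0, 0, 1],
  [0, -0.05, 0.09, 0, 0, 0, 1],
  [0, -0.05, 0.107, 0, 0, 0, 1],
  [0, -0.05, 0.107, 0, 0, 0, 1],
])

```text
t: 15.25
tool_pos: [0.5176, -0.0639, 0.1187]
orientation: [0.702, -0.087, 0.088, -0.702]
wrist_force: [0.6, -0.7, 0.4]
opening: -0.0001
```

```bash
python3 f.py 3 .032 .083; python3 f.py 3 .032 .083
```

```text
t 15.25 pos [ 0.5176 -0.0639  0.1187] F [ 0.59 -0.74  0.42] M [ 0.01 -0.02 -0.03]
shift frac [-0.0009  0.0357 -0.0057] turn [0.     0.0018 0.0011] dist 0.011
meanF [ 0.07 -0.3   0.25] tipz [0.0935  0.09344 0.09342]
t 15.4 pos [ 0.5172 -0.066   0.1184] F [ 0.2  -1.04  0.02] M [-0.04  0.06 -0.08]
shift frac [-0.0012  0.0347  0.0014] turn [ 0.0007 -0.0003  0.0008] dist 0.01
meanF [ 0.44 -0.45  0.13] tipz [0.09348 0.09354 0.09362]
```

send_rows([
  [-0.001, 0.02, 0.001, 0, 0, 0, 1],
  [-0.001, 0.038, 0.001, 0, 0, 0, 1],
  [-0.001, 0.038, 0.001, 0, 0, 0, 1],
  [-0.001, 0.038, 0.001, 0, 0, 0, 1],
])

```text
t: 15.95
tool_pos: [0.5169, -0.0656, 0.1069]
orientation: [0.702, -0.089, 0.089, -0.701]
wrist_force: [0.7, 0.6, -0.3]
opening: 0.0
```

```bash
python3 f.py 3 .032 .08
```

```text
t 15.95 pos [ 0.5169 -0.0656  0.1069] F [ 0.75  0.58 -0.26] M [-0.01  0.05  0.04]
shift frac [0.0002 0.0062 0.0002] turn [ 0.0005 -0.0006  0.0005] dist 0.002
meanF [0.26 0.05 0.33] tipz [0.08211 0.08225 0.08234]
```

send_rows([
  [0, 0.002, 0, 0, 0, 0, 1],
  [0, 0.002, 0, 0, 0, 0, 1],
])

```text
t: 16.3
tool_pos: [0.5173, -0.0655, 0.1068]
orientation: [0.702, -0.088, 0.09, -0.701]
wrist_force: [-0.1, -1.0, 0.2]
opening: -0.0001
```

send_rows([
  [0, 0.002, 0, 0, 0, 0, 1],
  [0, 0.002, 0, 0, 0, 0, 1],
])

```text
t: 16.5
tool_pos: [0.5173, -0.0655, 0.1062]
orientation: [0.702, -0.088, 0.09, -0.701]
wrist_force: [0.2, -0.1, 0.2]
opening: -0.0001
```

send_rows([
  [0, 0.0022, 0, 0, 0, 0, 1],
  [0, 0.0022, 0, 0, 0, 0, 1],
])

```text
t: 16.7
tool_pos: [0.5173, -0.0655, 0.1054]
orientation: [0.702, -0.088, 0.09, -0.701]
wrist_force: [-0.6, -0.2, -0.2]
opening: -0.0001
```

send_rows([
  [0, 0.002, 0, 0, 0, 0, 1],
  [0, 0.002, 0, 0, 0, 0, 1],
])

```text
t: 16.9
tool_pos: [0.5172, -0.0655, 0.1048]
orientation: [0.702, -0.088, 0.089, -0.701]
wrist_force: [0.6, 0.1, -0.3]
opening: 0.0
```

send_rows([
  [0, 0.0015, 0, 0, 0, 0, 1],
  [0, 0.0015, 0, 0, 0, 0, 1],
])

```text
t: 17.1
tool_pos: [0.5171, -0.0656, 0.1042]
orientation: [0.702, -0.088, 0.089, -0.701]
wrist_force: [-0.5, 0.2, -0.7]
opening: -0.0002
```

send_rows([
  [0, 0.0015, 0, 0, 0, 0, 1],
  [0, 0.0015, 0, 0, 0, 0, 1],
])

```text
t: 17.3
tool_pos: [0.5173, -0.0655, 0.1041]
orientation: [0.702, -0.088, 0.089, -0.701]
wrist_force: [-1.3, -0.7, 3.7]
opening: -0.0003
```

send_rows([
  [0, 0.0015, 0, 0, 0, 0, 1],
  [0, 0.0015, 0, 0, 0, 0, 1],
])

```text
t: 17.5
tool_pos: [0.5172, -0.0655, 0.104]
orientation: [0.702, -0.088, 0.089, -0.701]
wrist_force: [-1.8, -0.3, 6.2]
opening: -0.0
```

send_rows([
  [0, 0.0015, 0, 0, 0, 0, 1],
  [0, 0.0015, 0, 0, 0, 0, 1],
])

```text
t: 17.7
tool_pos: [0.5172, -0.0655, 0.104]
orientation: [0.702, -0.088, 0.089, -0.701]
wrist_force: [-2.9, -0.6, 6.4]
opening: -0.0001
```

send_rows([
  [0, -0.1, 0, 0, 0, 0, 1],
  [0, -0.25, 0, 0, 0, 0, 1],
  [0, -0.4, 0, 0, 0, 0, 1],
  [0, -0.4, 0, 0, 0, 0, 1],
  [0, -0.4, 0, 0, 0, 0, 1],
])

```text
t: 18.2
tool_pos: [0.5177, -0.0656, 0.2249]
orientation: [0.703, -0.088, 0.09, -0.7]
wrist_force: [-1.1, -0.5, -0.8]
opening: 0.0002
```

```bash
python3 - <<'E'
from h import *
s=robot.sense();print(s["t"],s["tool_pos"],s["wrist_force"])
a=robot.grab_frame("side")[100:260,250:450]; b=robot.grab_frame("scene")[100:260,190:390]
cv2.imwrite("pics/end.png",np.hstack([cv2.resize(a,(400,320)),cv2.resize(b,(400,320))])[:,:,::-1])
E
```

```text
18.2 [ 0.51773435 -0.06561031  0.22489513] [-1.08901127 -0.46760236 -0.77712233]
```

View pics/end.png

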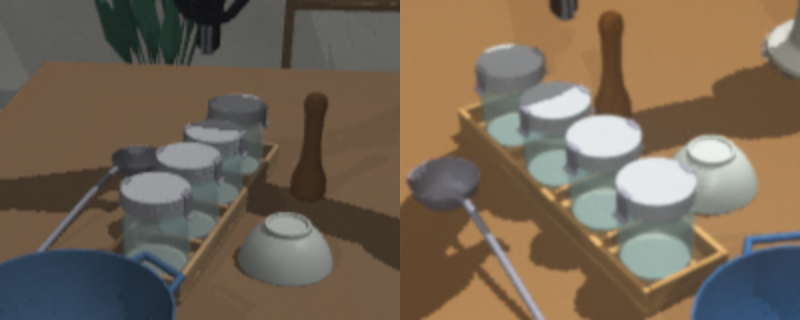

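Arm clear, everything stands where it was.

```bash
python3 -c "
from station import robot
print(robot.sign_off())"
```

```text
the job is handed in; nothing more can be done
None
```

The loose lid was the one in the third bay from the tray's +y end. It is now pressed home and no longer rocks, and I handed the job in at about 18 s.

- **Finding it:** I started with bay 3 and pressed lightly near its +y edge. The edge gave about 2.7 mm for about 3.8 N, where a firm lid would give about 0.6 mm. I therefore did not press the other three lids at all.
- **Seating it:** I pressed it in the middle. It slid down at roughly 15–17 N, a little below the stated 18–23 N. It then stopped dead and held at 25–29 N.
- **Checks after:** Pressed again near the same +y edge, the lid first met the finger about 4.3 mm lower than before. It stayed rigid up to 6 N, so the rock is gone. I did not retest the –y edge.
- **Other things:** The last side and scene pictures show the lids looking level. The bowl, pestle and ladle, and the part of the colander in view, look where they stood, and the arm is well clear.

**Disagreement with the description:** In the pictures the shut fingertips stand about 9 mm behind the TCP, not 25 mm ahead of it as stated. I judged height by the cameras and by feeling for contact, not by the stated figure.

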